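# Let the bigger ball out of the two-lane dispenser

## Robot

A 6-joint arm with a two-finger parallel gripper is mounted at the origin on the work surface. World frame = base frame: x ahead of the robot, y to its left, z up, the work surface at z = 0. Lengths are in m, angles in rad, forces in N, time in s.
With the tool pointing down it reaches from about 0.3 to 0.825 m from the base axis. Payload 5.4 kg.
Tool frame: the origin (TCP) lies midway between the tips of the shut fingers; the grasp point (between the pads) lies 19 mm behind it; z points along the fingers, y is the direction in which the jaws open and shut (so a half turn about z gives the same grasp; the last joint's range is limited). The gripper opens to 92 mm and grips with 3 to 60 N. Pads are 20 mm wide; open, the fingers measure 128 mm over their backs; the gripper's body (75 mm by 189 mm) begins 69 mm behind the grasp point.
Start: joints at [1.005, 0.158, 1.597, -0, 1.386, -0.21], TCP at [0.2, 0.539, 0.215] pointing down, gripper open.
Joint ranges: [-2.91, 2.91], [-0.94, 2.29], [0.18, 2.7], [-1.29, 4.43], [0.17, 2.64], [-3, 3]. Speed limits (rad/s): [2.57, 2.57, 3.14, 3.14, 3.14, 3.14].

## Interface

Orientations are given as a unit quaternion [w, x, y, z].
In Python, from station import status, cams, job_done gives the robot as it stands.
- The arm moves only by the shell command python3 -m handwheel 'ROWS' [FORCE]. ROWS is JSON, a list of rows, each an object with "slide": the shift along the tool's x, y, z in mm, a list of three; "spin": the turn about the tool's z in degrees; "claw": the opening in per cent of the stroke, from 0 (shut) to 100 (fully open). In form: [{"slide": [dx, dy, dz], "spin": spin, "claw": claw}, ...]. A call has exactly 10 rows; each row shifts and turns the commanded pose from where the row before left it, along the tool's axes as they then stand; what a row does not reach is not made up. A row lasts 1/8 s, in which the tool goes at most 62.5 mm and 10.7 degrees, less where a joint would pass 70% of its speed; a pose out of reach is approached as far as the arm can. A call with a gripper value outside its range is refused whole. The fingers move at their own pace and stop on an object; FORCE is the grip in N (left out, the last holds). Time passes only in rows, so rows that do not move let the fingers close, or fill a call up. It gives the time, the measured TCP pose, the force and the opening at its end, in the units of the state.
- status.observe(): the state, without advancing time (a new reading comes with each control period).
- cams.grab_frame(name): name is "side" or "top"; returns the picture (420x560x3 uint8, red, green, blue); there is no depth.
- cams.camera_model(name): a dict with "fx", "fy", "cx", "cy" (pixels), "origin" and "attitude" of the camera in the world. Camera axes: x right, y down, z forward; pixel columns grow to the right and rows downward; lengths in m; the calibration is good to about 2 mm. A picture is of the moment at which its call begins. camera_model takes no time and is no camera call.
- job_done(): hands the job in, once; it reports no verdict.
The state is a dict: "time": time; "q": joint angles; "qd": joint speeds; "joint_torque": joint torques, N m; "tool_pos": TCP position; "tcp_rot": TCP orientation; "wrist_force": force on the tool from outside, world axes, zero at the start; "torque": the same for the moment, N m; "opening": opening from 0.0 (shut) to 1.0 (fully open).
Only numpy, scipy, OpenCV 4.12 (cv2) and the standard library are available. Lean on these libraries where they do the work, as an engineer would, in place of code of your own. Each camera call takes 0.05 s, during which the arm holds its last target.

## Task

With closed fingers and without picking anything up, push the sliding catch cup sideways until it stops in front of the dispenser lane that holds the bigger steel ball. Then press the pad of that lane's rocking lever right down so its gate lifts, keep it down until the ball has rolled into the cup, and let go so the gate drops shut. Do not touch the balls, do not work the other lane's lever (the smaller ball stays behind its gate), and leave the other things on the bench where they are.

Things in the scene. Friction and masses are not known exactly. Their poses are not given: they have to be found in the camera images.
- dispenser: two-lane plywood ball dispenser fixed to the bench; base board 250 mm wide (y), x from -115 to +130 mm, highest fixed part 124 mm. Origin on the bench near the base's middle; x points away from the robot, y left, z up. Levers run along x at y = +-100 mm, on pivots at x = -20 mm, 115 mm high: press pad at the robot's end (x = -81 mm), gate at the other end. Cup track across at x = 87 mm.
- lip_left (a point): lower end of the left lane's floor (dispenser x = 48 mm, y = +50 mm, 55 mm above the bench), where the ball rolls off. The lane is open on top, 40 mm wide, walls 20 mm high, and slopes down 12 degrees towards dispenser +x. Its gate plate, 11 mm before the lip, hangs from a cross arm of the left lever; the arm is 106 mm high when shut.
- lip_right (a point): the same for the right lane, at dispenser y = -50 mm, gate worked by the right lever
- pad_left (a point): centre of the top of the left press pad (dispenser x = -81 mm, y = +100 mm): aluminium plate 30 x 26 mm on the robot's end of the left lane's lever, 138 mm above the bench with the gate shut. Fully pressed it is 32 mm lower (106 mm) and hardly shifts sideways; let go, it springs back. Free air below; the left lane's wall, 103 mm high there, starts 13 mm inboard of it.
- pad_right (a point): centre of the top of the right press pad (dispenser x = -81 mm, y = -100 mm): aluminium plate 30 x 26 mm on the robot's end of the right lane's lever, 138 mm above the bench with the gate shut. Fully pressed it is 32 mm lower (106 mm) and hardly shifts sideways; let go, it springs back. Free air below; the right lane's wall, 103 mm high there, starts 13 mm inboard of it.
- paddle_left (a joint): left rocking lever, rad: 0 = gate shut (as it starts, spring loaded), 0.5 = pressed fully down against its stop, gate fully lifted. A few newtons on the pad press it (about 1.5 N to start, 3 to 4 N at the stop). The bigger ball gets past from about 0.35 to 0.4.
- paddle_right (a joint): right rocking lever, rad: 0 = gate shut (as it starts, spring loaded), 0.5 = pressed fully down against its stop, gate fully lifted. A few newtons on the pad press it (about 1.5 N to start, 3 to 4 N at the stop). The bigger ball gets past from about 0.35 to 0.4.
- cup_floor (a point): centre of the inner floor of the sliding catch cup: open square steel cup 66 x 66 mm outside, walls 4 mm. This point is 15 mm above the bench; the outer walls span 11 to 49 mm. The cup slides only along dispenser y, at dispenser x = 87 mm. The track's low end stops (top 16 mm above the bench) lie at dispenser y = +-86 mm.
- cup_slide (a joint): position of the cup along its track, m, in the dispenser's +y direction: 0 = midway, +0.05 = against the left stop in front of the left lane, -0.05 = against the right stop in front of the right lane. It stays where it is left; sliding friction about 1.2 N. Starts within 22 mm of the middle. The ball is caught only if the cup is within about 8 mm of the stop.
- big_ball_center (a point): centre of the bigger plain steel ball, 34 mm in diameter, about 0.16 kg, waiting behind the gate of either lane (left or right varies)
- small_ball_center (a point): centre of the smaller plain steel ball, 24 mm in diameter, about 0.06 kg, waiting behind the gate of the other lane
- socket_wrench: bystander, not to be moved: steel socket wrench, about 190 mm long, lying well left of the dispenser. Origin at the middle of its underside.
- pipe_elbow: bystander, not to be moved: green plastic pipe elbow, about 80 mm, lying right of the dispenser. Origin at the middle of its underside.
- sprocket: bystander, not to be moved: flat chrome bicycle sprocket, 90 mm across, 8 mm high, nearer the robot than the dispenser. Origin at the middle of its underside.
- tap_valve: bystander, not to be moved: grey PVC tap valve, 84 mm long, 68 mm high, left of the dispenser. Origin at the middle of its underside.
- jerrycan_lid: bystander, not to be moved: red screw lid, 64 mm across, 26 mm high, left of the dispenser. Origin at the middle of its underside.
- loose_hinge: bystander, not to be moved: aluminium hinge, 64 x 58 mm, lying flat right of the dispenser, farther out. Origin at the middle of its underside.
- screw_jar: bystander, not to be moved: glass jar with a steel cap, 56 mm across, 75 mm high, right of the dispenser and nearer the robot. Origin at the middle of its underside.
- loose_socket: bystander, not to be moved: steel wrench socket, 26 mm across, 30 mm high, standing just beyond the dispenser's far edge in front of the cup track. Origin at the middle of its underside.
Not all that is in view belongs to the job. Leave any orange or turquoise look-alike of the part that bears big_ball_center alone.

How it is judged:
On the way, in this order (a step that is already met when the one before it is completed fails the run):
1. the cup stands at the stop in front of the bigger ball's lane (within 8 mm), both gates shut (((y of big_ball_center in the frame of dispenser above 0 m and value of joint cup_slide above 0.042 m) or (y of big_ball_center in the frame of dispenser below 0 m and value of joint cup_slide below -0.042 m)) and value of joint each of paddle_left, paddle_right below 0.04 rad), for 0.2 s.
2. that lane's lever is pressed (over 0.25 rad) with the cup in place (((y of big_ball_center in the frame of dispenser above 0 m and value of joint cup_slide above 0.042 m) or (y of big_ball_center in the frame of dispenser below 0 m and value of joint cup_slide below -0.042 m)) and ((y of big_ball_center in the frame of dispenser above 0 m and value of joint paddle_left above 0.25 rad) or (y of big_ball_center in the frame of dispenser below 0 m and value of joint paddle_right above 0.25 rad))), for 0.05 s.
3. the bigger ball is in the cup (x of big_ball_center in the frame of cup_floor between -0.03 and 0.03 m and y of big_ball_center in the frame of cup_floor between -0.03 and 0.03 m and z of big_ball_center in the frame of cup_floor between 0.01 and 0.024 m), for 0.2 s.
At the end, for the whole second after the job is handed in: the bigger ball lies at rest (under 0.05 m/s) in the cup (centre within 30 mm of the cup's middle each way and 10 to 24 mm over its floor), the cup is within 8 mm of the stop in front of that ball's lane, both gates are shut (levers under 0.04 rad) and the smaller ball is still behind its gate (all of step 1 and all of step 3 and x of small_ball_center in the frame of dispenser below 0.036 m and z of small_ball_center in the frame of dispenser above 0.062 m and linear speed of big_ball below 0.05 m/s); the robot touches nothing.
It fails at once if a ball is touched by the robot (contact force between any of the fingers, the arm and big_ball above 0.2 N or contact force between any of the fingers, the arm and small_ball above 0.2 N).
It fails at once if a ball is lifted (height (world z) of any of big_ball_center, small_ball_center above 0.125 m).
It fails at once if the other lane's lever is worked (over 0.1 rad) ((y of big_ball_center in the frame of dispenser above 0 m and value of joint paddle_right above 0.1 rad) or (y of big_ball_center in the frame of dispenser below 0 m and value of joint paddle_left above 0.1 rad)).
It fails at once if the smaller ball gets out (not (x of small_ball_center in the frame of dispenser below 0.036 m and z of small_ball_center in the frame of dispenser above 0.062 m)).
It fails at once if another thing on the bench is moved over 20 mm (distance of any of socket_wrench, pipe_elbow, sprocket, tap_valve, jerrycan_lid, loose_hinge, screw_jar, loose_socket from where it was at the start of the episode above 0.02 m).
It also fails if it takes over 38 s, if anything falls off the work surface, if the arm or the gripper's body presses on something with over 40 N, if the wrist force passes 120 N, or if a joint passes its speed limit or range.

## Working session

There is one attempt and no reset: what is moved stays moved. The work goes in short steps, Python scripts to look and compute and a shell command to move; the robot and the scene stay as the last step left them, time stands still between calls to the robot, and variables do not carry over. Pictures are saved under pics/ and viewed, and the job is handed in when it is done.

```bash
ls; mkdir -p pics; python3 - <<'E'
from station import status, cams
import cv2
print(status.observe())
for n in ("side","top"):
    im=cams.grab_frame(n); cv2.imwrite(f"pics/{n}0.png",im[:,:,::-1]); print(n,cams.camera_model(n))
E
```

```text
pics
{'time': 0.0, 'q': array([ 1.00491170e+00,  1.59064798e-01,  1.59820510e+00,  1.29807864e-05,
        1.38623069e+00, -2.10093195e-01]), 'qd': array([-5.34850979e-04,  1.30181181e-03, -1.30967451e-03, -3.17557013e-04,
       -4.15883200e-05, -3.88231259e-04]), 'joint_torque': array([ 2.08348072e-03, -3.85560036e+01, -3.22111344e+01,  7.05295522e-02,
        3.77226050e-02, -1.44758715e-04]), 'tool_pos': array([0.19995915, 0.53844202, 0.21362368]), 'tcp_rot': array([-3.66818016e-04,  1.76959988e-01,  9.84217584e-01, -8.80649705e-04]), 'wrist_force': array([ 0.49031126, -0.58948583, -0.22679821]), 'torque': array([0.00733157, 0.05485664, 0.01693612]), 'opening': 0.9976998908071323}
side {'fx': 517.9215908626744, 'fy': 517.9215908626744, 'cx': 274.93708892682986, 'cy': 198.8330278688133, 'origin': array([0.21086168, 0.71859215, 0.91834549]), 'attitude': array([ 0.08696616, -0.24245142,  0.90010189, -0.3513841 ])}
top {'fx': 394.44289229340086, 'fy': 394.44289229340086, 'cx': 278.56067132691913, 'cy': 202.71338727138357, 'origin': array([0.3841266 , 0.07735817, 1.0233287 ]), 'attitude': array([-0.05457493,  0.70594876, -0.7021937 ,  0.07471236])}
```

View pics/side0.png

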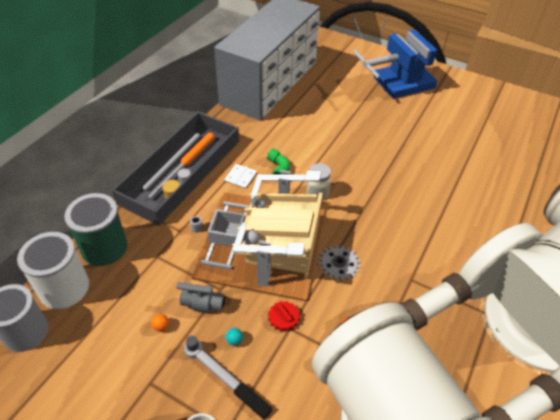

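View pics/top0.png

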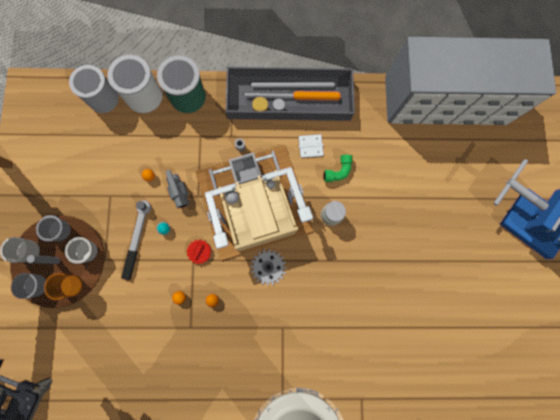

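The top view shows the dispenser around (255,205), with its levers at (213,220) and (302,195), the cup at (245,168), and balls near (232,197) and (273,184). The side view shows it around (270,230). I'll zoom in on both.

```bash
python3 - <<'E'
import cv2
t=cv2.imread("pics/top0.png")[130:265,185:330]; cv2.imwrite("pics/top0c.png",cv2.resize(t,None,fx=4.4,fy=4.4,interpolation=cv2.INTER_CUBIC))
s=cv2.imread("pics/side0.png")[160:295,185:345]; cv2.imwrite("pics/side0c.png",cv2.resize(s,None,fx=4.4,fy=4.4,interpolation=cv2.INTER_CUBIC))
E
```

```text
(no output)
```

View pics/top0c.png

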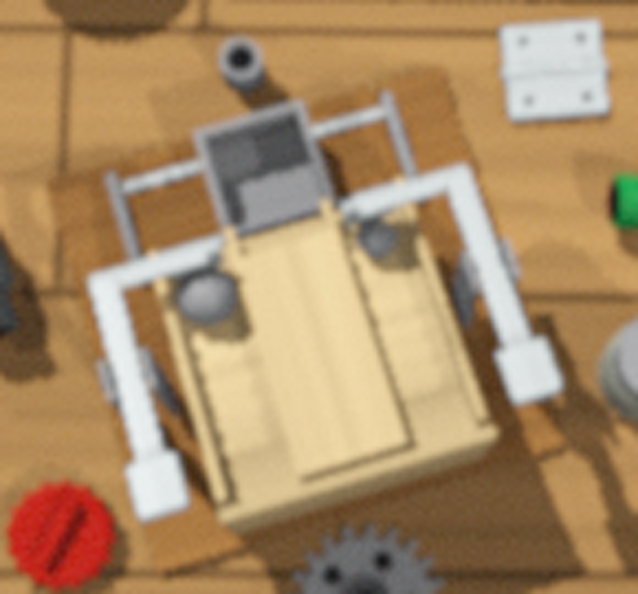

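View pics/side0c.png

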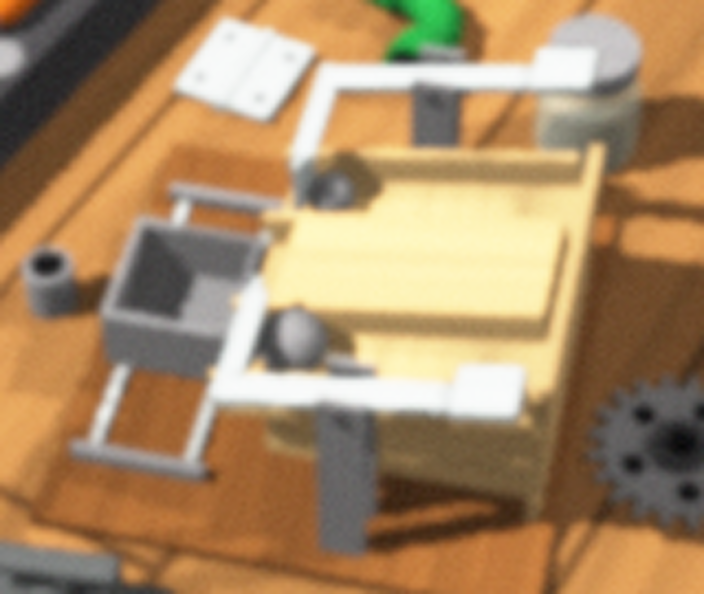

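Candidates for the bigger steel ball:
- **Left lane ball:** top view (232,197), about 14 px across; side view (252,236).
- **Right lane ball:** top view (271,184), about 10 px across; side view (260,203).
- **Look-alikes to leave alone:** orange balls at top (148,174), (179,297) and (212,300), and a turquoise one at top (163,228).

The plain steel ball in the left lane is clearly larger in both close crops, so the cup goes to the left stop and I press pad_left. I'll measure by triangulation.

```bash
cat > geo.py <<'E'
import numpy as np, cv2
from scipy.spatial.transform import Rotation as R
from station import cams
def ray(n,u,v):
    m=cams.camera_model(n); w,x,y,z=m["attitude"]
    d=R.from_quat([x,y,z,w]).apply([(u-m["cx"])/m["fx"],(v-m["cy"])/m["fy"],1.])
    return np.array(m["origin"]),d/np.linalg.norm(d)
def plane(n,u,v,h):
    o,d=ray(n,u,v); return o+d*(h-o[2])/d[2]
def tri(pt,ps):
    A=np.zeros((3,3));b=np.zeros(3);L=[]
    for n,p in(("top",pt),("side",ps)):
        o,d=ray(n,*p);P=np.eye(3)-np.outer(d,d);A+=P;b+=P@o;L.append((o,P))
    x=np.linalg.solve(A,b); return x,[np.linalg.norm(P@(x-o)) for o,P in L]
ct=lambda u,v:((u+.5)/4.4-.5+185,(v+.5)/4.4-.5+130)
cs=lambda u,v:((u+.5)/4.4-.5+185,(v+.5)/4.4-.5+160)
E
python3 - <<'E'
from geo import *
np.set_printoptions(precision=4,suppress=True)
P={}
for k,a,b in [("padL",(157,485),(488,391)),("padR",(528,370),(567,67)),("ballL",(207,297),(297,337)),("ballR",(378,240),(332,190)),
 ("cup far-left",(195,133),(105,309)),("cup far-right",(303,103),(143,222)),("lid",(62,535),(0,0)),("socket top",(240,58),(48,263))]:
    if k!="lid":
        x,e=tri(ct(*a),cs(*b)); P[k]=x; print(k,x,np.round(e,4))
for k,a in [("padL",(157,485)),("padR",(528,370))]: print(k,plane("top",*ct(*a),.138))
for a in [(195,133),(303,103),(333,205),(232,235)]: print("rim",plane("top",*ct(*a),.049))
for a in [(195,133)]: pass
for a in [(105,309),(143,222),(213,380)]: print("rim side",plane("side",*cs(*a),.049))
for a in [(105,180),(390,95)]: print("stop",plane("top",*ct(*a),.016))
d=P["padL"]-P["padR"]; yaw=np.arctan2(-d[0],d[1]); print("yaw",np.degrees(yaw),np.linalg.norm(d))
mid=(P["padL"]+P["padR"])/2; c=mid[:2]+.081*np.array([np.cos(yaw),np.sin(yaw)]); print("disp origin",c)
M=np.array([[np.cos(yaw),np.sin(yaw)],[-np.sin(yaw),np.cos(yaw)]])
for k in P: print(k,"in disp",M@(P[k][:2]-c))
# ball diameters, px
E
```

```text
padL [0.4622 0.1824 0.1351] [0.0009 0.0009]
padR [ 0.5218 -0.0075  0.138 ] [0.0015 0.0015]
ballL [0.5704 0.1642 0.083 ] [0.0008 0.0008]
ballR [0.6065 0.0705 0.0749] [0.0002 0.0002]
cup far-left [0.6733 0.1763 0.0522] [0.0008 0.0008]
cup far-right [0.6943 0.1143 0.0437] [0.0013 0.0013]
socket top [0.7265 0.1529 0.031 ] [0.0006 0.0006]
padL [0.4627 0.1823 0.138 ]
padR [ 0.5232 -0.0071  0.138 ]
rim [0.6751 0.1769 0.049 ]
rim [0.6939 0.1145 0.049 ]
rim [0.6328 0.0964 0.049 ]
rim [0.6145 0.1541 0.049 ]
rim side [0.6742 0.1742 0.049 ]
rim side [0.69   0.1179 0.049 ]
rim side [0.6051 0.184  0.049 ]
stop [0.6552 0.233  0.016 ]
stop [0.7101 0.0633 0.016 ]
yaw 17.415343303807738 0.19906989715282045
disp origin [0.5693 0.1117]
padL in disp [-0.081   0.0995]
padR in disp [-0.081  -0.0995]
ballL in disp [0.0168 0.0497]
ballR in disp [ 0.0232 -0.0504]
cup far-left in disp [0.1186 0.0305]
cup far-right in disp [ 0.1201 -0.0349]
socket top in disp [ 0.1624 -0.0077]
```

The triangulation agrees with the given dimensions: pad spacing 199 mm, yaw 17.4°, dispenser origin (0.569, 0.112), cup near 0. A spin of −37.8° aligns tool y with dispenser +y, and tool x then points along dispenser −x. I'll shut the fingers, spin, and start travelling at height.

```bash
python3 -m handwheel '[{"slide":[0,0,0],"spin":-9.5,"claw":0},{"slide":[0,0,0],"spin":-9.5,"claw":0},{"slide":[0,0,0],"spin":-9.4,"claw":0},{"slide":[0,0,0],"spin":-9.4,"claw":0},{"slide":[-20,-37,0],"spin":0,"claw":0},{"slide":[-20,-37,0],"spin":0,"claw":0},{"slide":[-20,-37,0],"spin":0,"claw":0},{"slide":[-20,-37,0],"spin":0,"claw":0},{"slide":[-20,-37,0],"spin":0,"claw":0},{"slide":[-20,-37,0],"spin":0,"claw":0}]'
cat >> geo.py <<'E'
C=np.array([.5693,.1117]); yaw=np.radians(17.42)
M=np.array([[np.cos(yaw),np.sin(yaw)],[-np.sin(yaw),np.cos(yaw)]])
def where():
    from station import status
    s=status.observe(); p=s["tool_pos"]; w,x,y,z=s["tcp_rot"]; r=R.from_quat([x,y,z,w])
    ty=r.apply([0,1,0]); d=M@(p[:2]-C)
    print("t",round(s["time"],2),"disp mm",np.round(d*1e3,1),"z",round(p[2]*1e3,1),"tool y deg",round(np.degrees(np.arctan2(ty[1],ty[0])),1),"tool z",np.round(r.apply([0,0,1]),3),"F",np.round(s["wrist_force"],2),"open",round(s["opening"],3),"q6",round(s["q"][5],2))
E
python3 -c "from geo import *; where()"
```

```text
time: 1.35
tool_pos: [0.3818, 0.3619, 0.2142]
tcp_rot: [-0.0, -0.151, 0.988, -0.0]
wrist_force: [-0.4, 0.7, 0.4]
opening: 0.004
t 1.35 disp mm [-104.   294.8] z 214.2 tool y deg 107.4 tool z [-0.001 -0.    -1.   ] F [-0.36  0.65  0.38] open 0.004 q6 -1.35
```

```bash
python3 -m handwheel '[{"slide":[-20,-37,0],"spin":0,"claw":0},{"slide":[-20,-37,0],"spin":0,"claw":0},{"slide":[-20,-37,0],"spin":0,"claw":0},{"slide":[-20,-37,0],"spin":0,"claw":0},{"slide":[-20,-37,0],"spin":0,"claw":0},{"slide":[-20,-37,0],"spin":0,"claw":0},{"slide":[-20,-37,0],"spin":0,"claw":0},{"slide":[-20,-37,0],"spin":0,"claw":0},{"slide":[-20,-37,0],"spin":0,"claw":0},{"slide":[0,0,0],"spin":0,"claw":0}]'; python3 - <<'E'
from geo import *
where()
s=cams.grab_frame("side"); cv2.imwrite("pics/side1.png",s[:,:,::-1])
s=s[160:295,185:345,::-1]; cv2.imwrite("pics/side1c.png",cv2.resize(s,None,fx=4.4,fy=4.4,interpolation=cv2.INTER_CUBIC))
E
```

```text
time: 2.6
tool_pos: [0.6536, 0.0968, 0.2135]
tcp_rot: [-0.001, -0.15, 0.989, -0.0]
wrist_force: [0.5, 0.6, -0.2]
opening: 0.003
t 2.6 disp mm [ 76.  -39.4] z 213.5 tool y deg 107.2 tool z [-0.001 -0.    -1.   ] F [ 0.52  0.59 -0.18] open 0.003 q6 -1.91
```

View pics/side1.png

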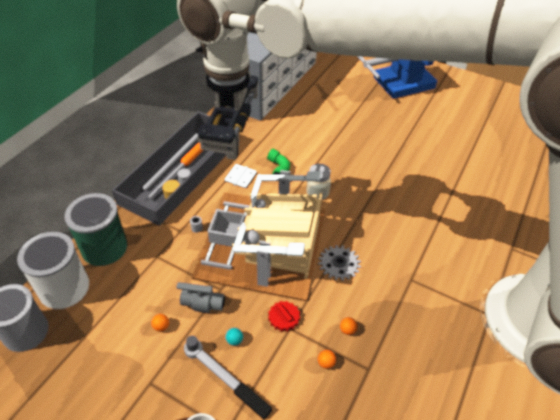

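The gripper is clear of the cup, seen at side (228,227). Next I move to dispenser (88, −72) and lower beside the cup's right wall.

```bash
python3 -m handwheel '[{"slide":[-6,-17,0],"spin":0,"claw":0},{"slide":[-6,-17,0],"spin":0,"claw":0},{"slide":[0,0,0],"spin":0,"claw":0},{"slide":[0,0,25],"spin":0,"claw":0},{"slide":[0,0,25],"spin":0,"claw":0},{"slide":[0,0,25],"spin":0,"claw":0},{"slide":[0,0,25],"spin":0,"claw":0},{"slide":[0,0,20],"spin":0,"claw":0},{"slide":[0,0,10],"spin":0,"claw":0},{"slide":[0,0,0],"spin":0,"claw":0}]'; python3 - <<'E'
from geo import *
where()
s=cams.grab_frame("side")
s=s[100:295,185:345,::-1]; cv2.imwrite("pics/side2c.png",cv2.resize(s,None,fx=3,fy=3,interpolation=cv2.INTER_CUBIC))
E
```

```text
time: 3.9
tool_pos: [0.674, 0.0704, 0.0841]
tcp_rot: [-0.0, -0.151, 0.988, 0.0]
wrist_force: [0.0, -0.6, -0.0]
opening: 0.006
t 3.9 disp mm [ 87.5 -70.7] z 84.1 tool y deg 107.4 tool z [-0.001  0.    -1.   ] F [ 0.03 -0.58 -0.04] open 0.006 q6 -1.95
```

View pics/side2c.png

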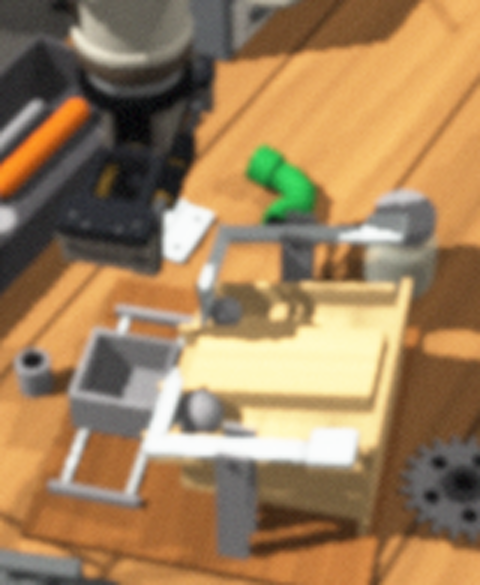

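```bash
python3 - <<'E'
from geo import *
cat=lambda n,p:None
def proj(n,p):
    m=cams.camera_model(n); w,x,y,z=m["attitude"]; c=R.from_quat([x,y,z,w]).inv().apply(np.array(p)-m["origin"]); return m["cx"]+m["fx"]*c[0]/c[2],m["cy"]+m["fy"]*c[1]/c[2]
for z in (.084,.13,.172):
    u,v=proj("side",[.674,.0704,z]); print(z,u,v,"crop",(u-185)*3,(v-100)*3)
s=cams.grab_frame("top")
s=s[110:265,185:330,::-1]; cv2.imwrite("pics/top2c.png",cv2.resize(s,None,fx=3.8,fy=3.8,interpolation=cv2.INTER_CUBIC))
E
```

```text
0.084 234.0833904834937 188.56391638350718 crop 147.2501714504811 265.69174915052156
0.13 233.13588770574586 173.84541932246427 crop 144.40766311723758 221.5362579673928
0.172 232.21899229089436 159.60237667846042 crop 141.6569768726831 178.80713003538125
```

View pics/top2c.png

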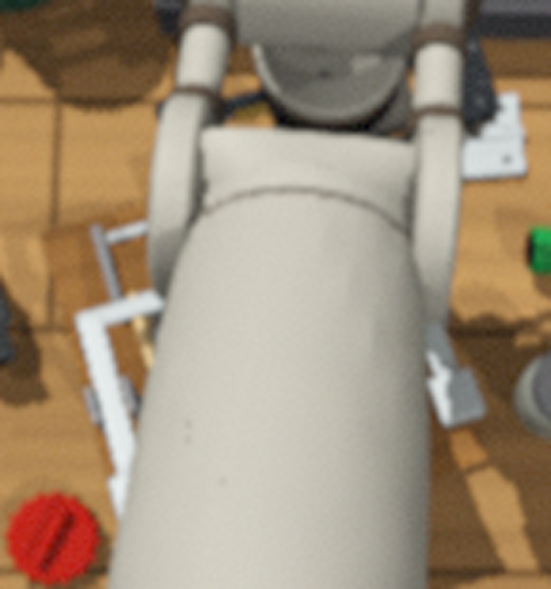

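```bash
python3 - <<'E'
from geo import *
def proj(n,p):
    m=cams.camera_model(n); w,x,y,z=m["attitude"]; c=R.from_quat([x,y,z,w]).inv().apply(np.array(p)-m["origin"]); return m["cx"]+m["fx"]*c[0]/c[2],m["cy"]+m["fy"]*c[1]/c[2]
for dx in (.05,.125):
  for dy in (.024,-.165):
    w=C+M.T@[dx,dy]; u,v=proj("side",[*w,.172]); print(dx,dy,round((u-185)*3),round((v-100)*3))
E
```

```text
0.05 0.024 158 285
0.05 -0.165 226 101
0.125 0.024 48 266
0.125 -0.165 127 86
```

The projected gripper-body corners match the picture, so the near face is just hiding the fingers and the clearances are as planned. I lower to z≈34 mm and begin the sideways push.

```bash
python3 -m handwheel '[{"slide":[0,0,20],"spin":0,"claw":0},{"slide":[0,0,20],"spin":0,"claw":0},{"slide":[0,0,10],"spin":0,"claw":0},{"slide":[0,0,0],"spin":0,"claw":0},{"slide":[0,5,0],"spin":0,"claw":0},{"slide":[0,5,0],"spin":0,"claw":0},{"slide":[0,5,0],"spin":0,"claw":0},{"slide":[0,5,0],"spin":0,"claw":0},{"slide":[0,5,0],"spin":0,"claw":0},{"slide":[0,0,0],"spin":0,"claw":0}]'; python3 - <<'E'
from geo import *
where()
s=cams.grab_frame("side")
s=s[100:295,185:345,::-1]; cv2.imwrite("pics/side3c.png",cv2.resize(s,None,fx=3,fy=3,interpolation=cv2.INTER_CUBIC))
E
```

```text
time: 5.25
tool_pos: [0.6667, 0.0946, 0.0347]
tcp_rot: [0.0, -0.152, 0.988, 0.0]
wrist_force: [-0.3, 0.7, 0.0]
opening: 0.002
t 5.25 disp mm [ 87.8 -45.5] z 34.7 tool y deg 107.4 tool z [ 0.  0. -1.] F [-0.35  0.72  0.02] open 0.002 q6 -1.91
```

View pics/side3c.png

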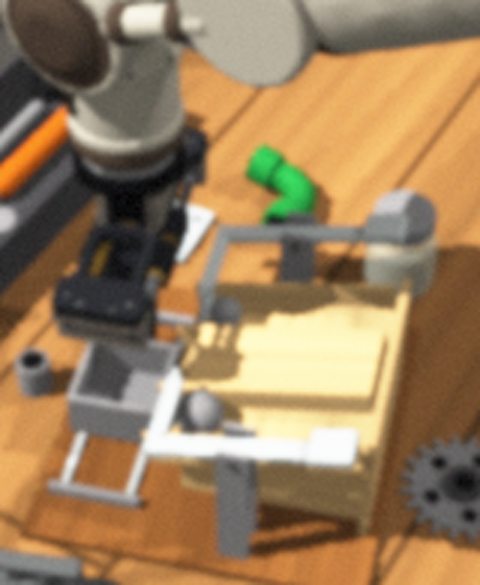

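The cup's near corner is at crop (70,400) and has barely moved. The right lever is undisturbed. I'll keep pushing.

```bash
python3 -m handwheel '[{"slide":[0,5,0],"spin":0,"claw":0},{"slide":[0,5,0],"spin":0,"claw":0},{"slide":[0,5,0],"spin":0,"claw":0},{"slide":[0,5,0],"spin":0,"claw":0},{"slide":[0,5,0],"spin":0,"claw":0},{"slide":[0,5,0],"spin":0,"claw":0},{"slide":[0,5,0],"spin":0,"claw":0},{"slide":[0,3,0],"spin":0,"claw":0},{"slide":[0,3,0],"spin":0,"claw":0},{"slide":[0,0,0],"spin":0,"claw":0}]'; python3 - <<'E'
from geo import *
where()
s=cams.grab_frame("side")
s=s[100:295,185:345,::-1]; cv2.imwrite("pics/side4c.png",cv2.resize(s,None,fx=3,fy=3,interpolation=cv2.INTER_CUBIC))
E
```

```text
time: 6.55
tool_pos: [0.6545, 0.1337, 0.0345]
tcp_rot: [0.0, -0.151, 0.988, 0.0]
wrist_force: [0.4, -0.8, 0.1]
opening: 0.0
t 6.55 disp mm [87.9 -4.5] z 34.5 tool y deg 107.4 tool z [ 0.     0.001 -1.   ] F [ 0.38 -0.76  0.12] open 0.0 q6 -1.85
```

View pics/side4c.png

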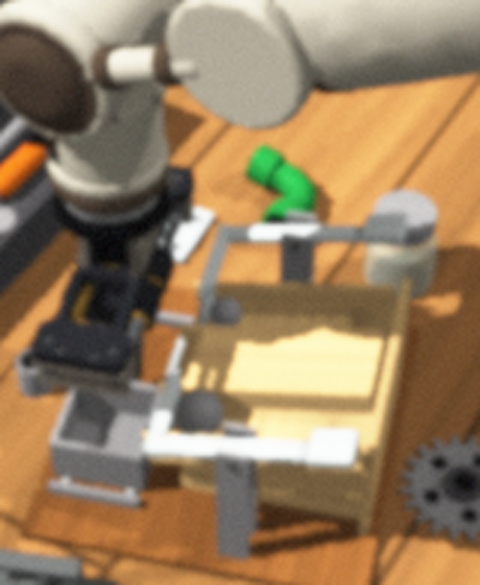

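The cup's far-left rim corner is now at crop (50,440), close to the stop bar. I'll push on in small steps until the force rises.

```bash
python3 - <<'E'
from geo import *
p=plane("side",50/3+185,440/3+100,.049); print(M@(p[:2]-C))
E
python3 -m handwheel '[{"slide":[0,2,0],"spin":0,"claw":0},{"slide":[0,2,0],"spin":0,"claw":0},{"slide":[0,1,0],"spin":0,"claw":0},{"slide":[0,1,0],"spin":0,"claw":0},{"slide":[0,0,0],"spin":0,"claw":0},{"slide":[0,0,0],"spin":0,"claw":0},{"slide":[0,0,0],"spin":0,"claw":0},{"slide":[0,0,0],"spin":0,"claw":0},{"slide":[0,0,0],"spin":0,"claw":0},{"slide":[0,0,0],"spin":0,"claw":0}]'; python3 -c "from geo import *; where()"
```

```text
[0.11910905 0.07474489]
time: 7.85
tool_pos: [0.6527, 0.1391, 0.0346]
tcp_rot: [-0.0, -0.151, 0.988, 0.0]
wrist_force: [-0.0, -0.9, 0.5]
opening: 0.008
t 7.85 disp mm [87.7  1.2] z 34.6 tool y deg 107.4 tool z [-0.  0. -1.] F [-0.03 -0.87  0.5 ] open 0.008 q6 -1.85
```

```bash
python3 -m handwheel '[{"slide":[0,1,0],"spin":0,"claw":0},{"slide":[0,1,0],"spin":0,"claw":0},{"slide":[0,1,0],"spin":0,"claw":0},{"slide":[0,0,0],"spin":0,"claw":0},{"slide":[0,0,0],"spin":0,"claw":0},{"slide":[0,0,0],"spin":0,"claw":0},{"slide":[0,0,0],"spin":0,"claw":0},{"slide":[0,0,0],"spin":0,"claw":0},{"slide":[0,0,0],"spin":0,"claw":0},{"slide":[0,0,0],"spin":0,"claw":0}]'; python3 - <<'E'
from geo import *
where()
s=cams.grab_frame("side")
s=s[190:295,185:300,::-1]; cv2.imwrite("pics/side5c.png",cv2.resize(s,None,fx=5,fy=5,interpolation=cv2.INTER_CUBIC))
E
```

```text
time: 9.1
tool_pos: [0.6521, 0.1412, 0.0347]
tcp_rot: [0.0, -0.151, 0.988, -0.0]
wrist_force: [1.1, -5.7, -0.1]
opening: 0.007
t 9.1 disp mm [87.8  3.4] z 34.7 tool y deg 107.4 tool z [ 0.    -0.001 -1.   ] F [ 1.14 -5.65 -0.15] open 0.007 q6 -1.84
```

View pics/side5c.png

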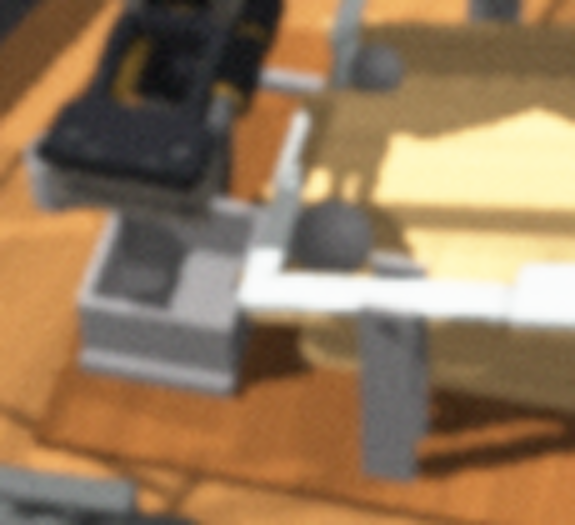

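Wrist force is 5.7 N against about 1.2 N of sliding friction, and the cup's near wall touches the stop bar at crop (160,370), so the cup is at the left stop. I back off, raise, and travel to the left pad.

```bash
python3 -m handwheel '[{"slide":[0,-8,0],"spin":0,"claw":0},{"slide":[0,-12,0],"spin":0,"claw":0},{"slide":[0,0,-10],"spin":0,"claw":0},{"slide":[0,0,-30],"spin":0,"claw":0},{"slide":[0,0,-40],"spin":0,"claw":0},{"slide":[0,0,-40],"spin":0,"claw":0},{"slide":[0,0,-35],"spin":0,"claw":0},{"slide":[20,15,0],"spin":0,"claw":0},{"slide":[30,20,0],"spin":0,"claw":0},{"slide":[30,20,0],"spin":0,"claw":0}]'; python3 -c "from geo import *; where()"
```

```text
time: 10.4
tool_pos: [0.5641, 0.1519, 0.1905]
tcp_rot: [0.001, -0.151, 0.988, 0.0]
wrist_force: [-0.2, -0.0, 0.3]
opening: 0.006
t 10.4 disp mm [ 7.1 39.9] z 190.5 tool y deg 107.4 tool z [ 0.001  0.001 -1.   ] F [-0.18 -0.04  0.26] open 0.006 q6 -1.82
```

```bash
python3 -m handwheel '[{"slide":[25,18,0],"spin":0,"claw":0},{"slide":[25,18,0],"spin":0,"claw":0},{"slide":[25,18,0],"spin":0,"claw":0},{"slide":[13,9,0],"spin":0,"claw":0},{"slide":[0,0,0],"spin":0,"claw":0},{"slide":[0,0,15],"spin":0,"claw":0},{"slide":[0,0,15],"spin":0,"claw":0},{"slide":[0,0,10],"spin":0,"claw":0},{"slide":[0,0,0],"spin":0,"claw":0},{"slide":[0,0,0],"spin":0,"claw":0}]'; python3 - <<'E'
from geo import *
where()
s=cams.grab_frame("side")
s=s[120:295,185:345,::-1]; cv2.imwrite("pics/side6c.png",cv2.resize(s,None,fx=3.4,fy=3.4,interpolation=cv2.INTER_CUBIC))
E
```

```text
time: 11.65
tool_pos: [0.4625, 0.1851, 0.1498]
tcp_rot: [0.0, -0.151, 0.988, -0.0]
wrist_force: [-0.2, -0.5, -0.3]
opening: 0.004
t 11.65 disp mm [-79.9 102. ] z 149.8 tool y deg 107.4 tool z [ 0.  0. -1.] F [-0.19 -0.54 -0.31] open 0.004 q6 -1.74
```

View pics/side6c.png

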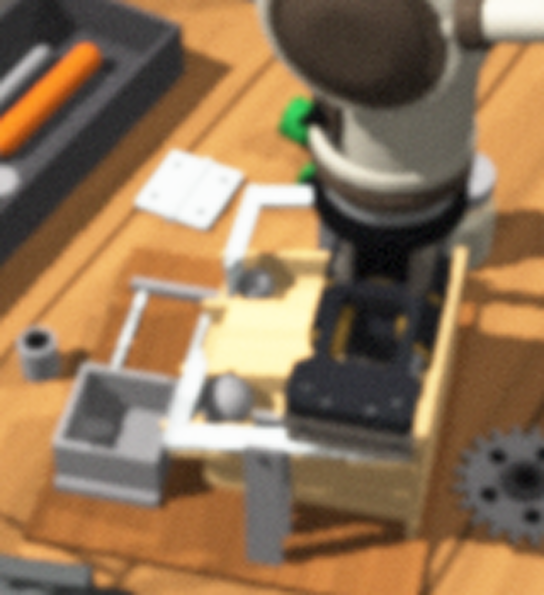

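The cup stands at the left stop at crop (110,435), the big ball is still behind its gate at crop (230,395), and the fingers are over the left pad. I press down about 44 mm and hold.

```bash
python3 -m handwheel '[{"slide":[0,0,8],"spin":0,"claw":0},{"slide":[0,0,8],"spin":0,"claw":0},{"slide":[0,0,8],"spin":0,"claw":0},{"slide":[0,0,8],"spin":0,"claw":0},{"slide":[0,0,7],"spin":0,"claw":0},{"slide":[0,0,4],"spin":0,"claw":0},{"slide":[0,0,0],"spin":0,"claw":0},{"slide":[0,0,0],"spin":0,"claw":0},{"slide":[0,0,0],"spin":0,"claw":0},{"slide":[0,0,0],"spin":0,"claw":0}]'; python3 - <<'E'
from geo import *
where()
s=cams.grab_frame("side")
s=s[120:295,185:345,::-1]; cv2.imwrite("pics/side7c.png",cv2.resize(s,None,fx=3.4,fy=3.4,interpolation=cv2.INTER_CUBIC))
E
```

```text
time: 12.95
tool_pos: [0.4623, 0.1852, 0.1086]
tcp_rot: [-0.0, -0.152, 0.988, -0.0]
wrist_force: [-9.7, -1.5, 19.2]
opening: 0.005
t 12.95 disp mm [-80.1 102.1] z 108.6 tool y deg 107.4 tool z [-0. -0. -1.] F [-9.73 -1.53 19.23] open 0.005 q6 -1.74
```

View pics/side7c.png

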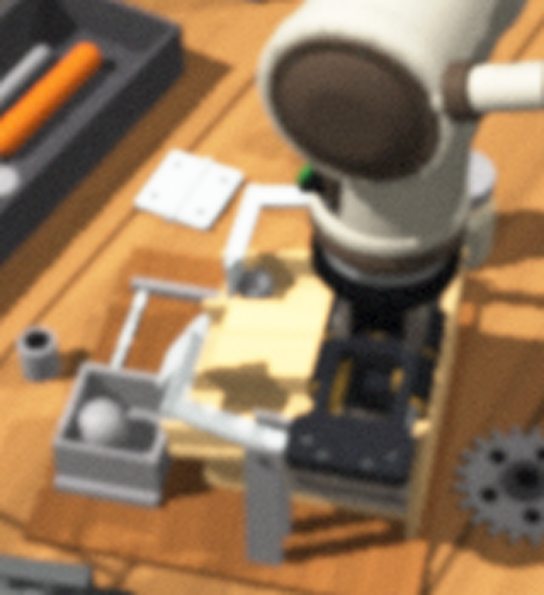

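The ball lies in the cup at crop (102,422), the gate is lifted, and the lever is at its stop (19 N). I let go straight up.

```bash
python3 -m handwheel '[{"slide":[0,0,-4],"spin":0,"claw":0},{"slide":[0,0,-8],"spin":0,"claw":0},{"slide":[0,0,-8],"spin":0,"claw":0},{"slide":[0,0,-8],"spin":0,"claw":0},{"slide":[0,0,-12],"spin":0,"claw":0},{"slide":[0,0,-20],"spin":0,"claw":0},{"slide":[0,0,-25],"spin":0,"claw":0},{"slide":[0,0,-25],"spin":0,"claw":0},{"slide":[20,20,0],"spin":0,"claw":0},{"slide":[30,30,0],"spin":0,"claw":0}]'; python3 -m handwheel '[{"slide":[30,30,0],"spin":0,"claw":0},{"slide":[30,30,0],"spin":0,"claw":0},{"slide":[20,20,0],"spin":0,"claw":0},{"slide":[0,0,0],"spin":0,"claw":0},{"slide":[0,0,0],"spin":0,"claw":0},{"slide":[0,0,0],"spin":0,"claw":0},{"slide":[0,0,0],"spin":0,"claw":0},{"slide":[0,0,0],"spin":0,"claw":0},{"slide":[0,0,0],"spin":0,"claw":0},{"slide":[0,0,0],"spin":0,"claw":0}]';python3 - <<'E'
from geo import *
where()
s=cams.grab_frame("side"); cv2.imwrite("pics/side8.png",s[:,:,::-1])
s=s[120:295,185:345,::-1]; cv2.imwrite("pics/side8c.png",cv2.resize(s,None,fx=3.4,fy=3.4,interpolation=cv2.INTER_CUBIC))
s=cams.grab_frame("top"); cv2.imwrite("pics/top8.png",s[:,:,::-1])
E
```

```text
time: 14.25
tool_pos: [0.3994, 0.2179, 0.2173]
tcp_rot: [0.0, -0.151, 0.989, 0.0]
wrist_force: [0.3, 1.6, -1.1]
opening: 0.002
time: 15.5
tool_pos: [0.2993, 0.2702, 0.2166]
tcp_rot: [-0.0, -0.151, 0.988, 0.0]
wrist_force: [-0.4, 0.1, 0.1]
opening: 0.005
t 15.5 disp mm [-210.2  232.1] z 216.6 tool y deg 107.4 tool z [-0.  0. -1.] F [-0.38  0.08  0.14] open 0.005 q6 -1.44
```

View pics/side8c.png

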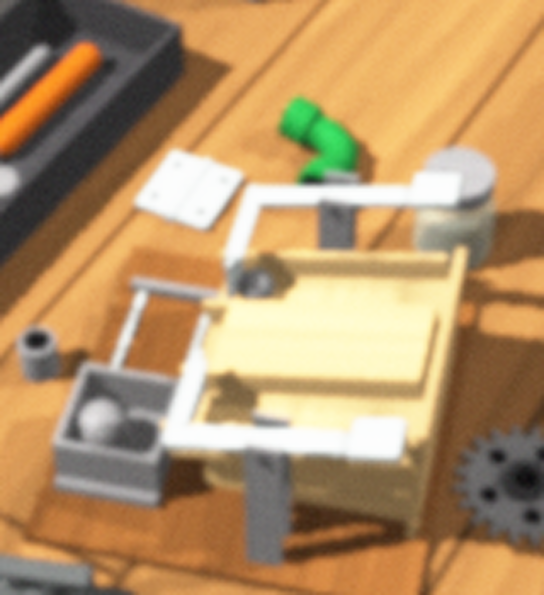

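View pics/top8.png

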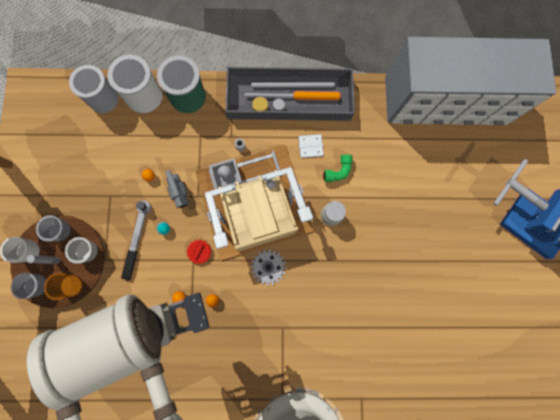

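The ball lies in the cup at the left stop (top (227,173)). Both pads are back up, the small ball is still behind its gate (top (271,184)), the bystanders have not moved, and the arm is clear. I'm handing in.

```bash
python3 -c "from station import job_done; print(job_done())"
```

```text
the job is handed in; nothing more can be done
None
```

The bigger steel ball is in the catch cup and the job is handed in, at about 15.6 s of the 38 s allowed. It was in the left lane. With closed fingers I pushed the cup to the left stop, where the force rose to 5.7 N. I then pressed the left pad to its stop (about 19 N) and held it until the ball had rolled into the cup, then let go and moved clear.

The last pictures from both cameras show:
- **Ball and cup:** the ball lies in the cup, and the cup is against the left stop.
- **Levers:** both are back up with the gates shut.
- **Small ball:** it is still behind its gate in the right lane.
- **Other things on the bench:** none has visibly moved, judged by eye.
- **Robot:** the wrist force is about zero, so it touches nothing.

No check failed. Two readings were slightly off: with the lever at its stop the measured tool height was 108.6 mm against the stated 106 mm, and the triangulated heights were up to about 5 mm from the stated ones. Neither affected the result.

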